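# Draw the filter plate out of an air sampler and present it over the tray

## Robot

A 6-joint arm with a two-finger parallel gripper is mounted at the origin on a cart in front of the work surface, level with it; the furniture and walls round the work are solid. World frame = base frame: x ahead of the robot, y to its left, z up, the work surface at z = 0. Lengths are in mm, angles in rad, forces in N, time in s.
With the tool pointing down it reaches from about 350 to 875 mm from the base axis. Payload 4.2 kg.
Tool frame: the origin (TCP) lies between the finger pads; the fingertips stand 17 mm ahead of it and the grasp point (between the pads) lies 2 mm behind it (nose_length is the distance from the TCP to the fingertips, in mm); z points along the fingers, y is the direction in which the jaws open and shut (so a half turn about z gives the same grasp; the last joint's range is limited). The gripper opens to 85 mm and grips with 20 to 120 N. Pads are 22 mm wide; open, the fingers measure 114 mm over their backs; the gripper's body (76 mm by 85 mm) begins 54 mm behind the grasp point. The pads swing forward as they close: fully open they stand 13 mm farther back than shut.
Start: joints at [1.544, 0.385, 0.008, 0, -1.194, -0.259], TCP at [176.171, 599.636, 248.312] pointing down, gripper open.
Joint ranges: [-3.14, 3.14], [-1.21, 2.06], [-1.07, 1.41], [-3.16, 2.05], [-2.99, -0.16], [-3.1, 3.1]. Speed limits (rad/s): [2.79, 2.79, 3.14, 3.14, 3.14, 3.14].

## Interface

Orientations are given as a unit quaternion [x, y, z, w].
In Python, from bench import * gives the robot as it stands.
- The arm moves only by the tool jog_arm, never from a script. Its argument "increments" is a list of rows, each a list of 4 numbers: the shift along the tool's x, y, z in m, then the turn about the tool's z in degrees. A call has 1 to 10 rows; each row is the pose to reach, as a shift and turn from the pose measured when the call began, along the tool's axes at that moment; what a row does not reach only later rows make up. A row lasts 1/8 s, in which the tool goes at most 62.5 mm and 10.7 degrees, less where a joint would pass 70% of its speed; a pose out of reach is approached as far as the arm can. A call with a gripper value outside its range is refused whole. "hand" is the gripper's target within -1 to 1 (fully open at 1, half-way at 0, shut at -1), set as the call begins (left out, the last holds). The fingers move at their own pace and stop on an object; the grip force is fixed at half the most. Time passes only in rows, so rows that repeat a pose let the fingers close. It gives the time, the measured TCP pose, the force and the opening at its end, in the units of the state.
- read_state(): the state, without advancing time (a new reading comes with each control period).
- get_image(name): name is "side" or "top" or "wrist"; returns the picture (420x560x3 uint8, red, green, blue); there is no depth.
- calibration(name): a dict with "fx", "fy", "cx", "cy" (pixels), "position" and "rotation" of the camera in the world; the wrist camera has in their place "hand_eye" (4x4, takes a point from camera to tool coordinates, whose origin is the TCP and whose axes are the flange's). Camera axes: x right, y up, looking along -z (the intrinsics and any distortion apply to the point x, -y, -z); pixel columns grow to the right and rows downward; lengths in mm; the calibration is good to about 2 mm. A picture is of the moment at which its call begins: read the wrist's pose just before it. calibration takes no time and is no camera call.
- job_done(): hands the job in, once; it reports no verdict.
The state is a dict: "clock": time; "joints": joint angles; "joint_vel": joint speeds; "joint_efforts": joint torques, N m; "position": TCP position; "ee_rot": TCP orientation; "contact_force": force on the tool from outside, world axes, zero at the start; "wrist_torque": the same for the moment, N m; "gripper_width": finger opening in mm.
Only numpy, scipy, OpenCV 4.12 (cv2) and the standard library are available. Lean on these libraries where they do the work, as an engineer would, in place of code of your own. Each camera call takes 0.05 s, during which the arm holds its last target.

## Task

Open the cover flap of the small white air sampler all the way until it stands up by itself, then draw out the mesh filter plate hidden beneath it (the one with a single tab in the middle of its top edge) and leave the blank plate with the two corner lugs in its slot. Present the filter plate for inspection: hold it still and upright about a hand's breadth above the middle of the steel tray, its broad mesh face parallel to the tray's long side. The job finishes with the gripper still holding the plate there, the flap still standing open; do not disturb the amber bottle, the timer or the small dish.

Things in the scene. Friction and masses are not known exactly. Their poses are not given: they have to be found in the camera images.
- sampler: White air sampler box, fixed, 116 (x) x 150 (y) x 100 mm high. Origin: centre of underside on the bench; own -x is the front. Under the flap an open bay, own x -53 to 21, y -70 to 70 mm; behind it a closed part 92 mm high. Two slots 9 mm wide, middles at own x -16, y +30 and -30 mm, each hold a plate on edge along own x, its foot 10 mm above the bench; guides reach up to 55 mm.
- flap (a joint): Hinge of the cover flap (rad): 0 closed, up to 0.12 at the start, grows as the front edge goes up and back; 1.57 is upright, stop at 1.75. The hinge is stiff (about 0.12 N m of friction) and the 0.12 kg flap stays where it is left.
- flap_hinge (a point): Point on the flap's hinge line, fixed to the sampler: own x = +58 mm, y = 0, 103 mm above the bench. The hinge line runs along the sampler's y. The flap is a plate 148 mm wide and 6 mm thick whose front edge lies 118 mm from the hinge line.
- flap_tab (a point): Point on the flap's pull tab, 142 mm from the hinge line in the middle of the flap's front edge. The tab is a tongue 16 mm wide (sampler y), 8 mm thick, that sticks out 32 mm beyond the flap's edge, to 150 mm from the hinge line; pinch it from its two sides. It moves with the flap.
- filter: Loose filter plate, 0.05 to 0.1 kg: aluminium frame with mesh, 70 (x) x 6 (y) x 52 mm (z), one central tab on its top edge, 30 wide (x), 8 thick (y), top 80 mm above the lower edge. Origin: middle of the lower edge; z up, y normal to the broad mesh face. Starts in either slot (varies), tab top 90 mm above the bench.
- filter_tab (a point): Point to grip on the filter plate's tab: 70 mm above the plate's lower edge, in the tab's middle, 10 mm below its top.
- blank: Blank plate (loose) in the other slot: plain solid aluminium plate, 70 by 6 by 52 mm, no mesh, with two small lugs 12 mm wide and 61 mm above its lower edge at the top corners instead of a central tab. Origin: centre of its lower edge. Stays in its slot.
- tray: Shallow steel tray fixed to the bench, 90 (own x) by 170 (own y, the long side) by 18 mm high, wall 3 mm with a rolled rim to 21 mm. Origin: centre of its underside; z up.
- tray_mid (a point): Centre of the tray's inner floor, 3 mm above the bench.
- amber_bottle: Small brown bottle, 46 mm across, 92 mm high, loose. Origin: centre of its underside. Leave alone.
- timer: Timer, 60 by 66 by 17 mm, loose. Origin: centre of its underside. Leave alone.
- dish_3: Small clear dish, 60 mm across, 16 mm high, loose. Origin: centre of its underside. Leave alone.
Mind the look-alikes: they are no part of the job. Of the things shaped like the sampler, the white one is meant.

How it is judged (in metres and radians):
On the way, in this order (a step that is already met when the one before it is completed fails the run):
1. the flap stands open, upright or nearly (over 1.4 rad) (value of joint flap above 1.4 rad), for 0.2 s.
2. the filter plate is drawn out clear of the sampler, held in the fingers (height (world z) of filter above 0.105 m and contact force between filter and the fingers above 1 N), for 0.1 s.
At the end, for the whole second after the job is handed in: Filter plate held still, upright (0.2 rad), within 30 mm of the tray's middle in plan, lower edge 60 to 200 mm above the bench, parallel to the tray's long side (0.25 rad), touching no tray or sampler; flap over 1.4 rad; blank in its slot; bystanders within 30 mm, bottle upright (contact force between filter and the fingers above 1 N and horizontal distance between filter and tray_mid below 0.03 m and z of filter in the frame of tray between 0.06 and 0.2 m and angle between each of filter, blank, amber_bottle's own z axis and vertical below 0.2 rad and angle between the x axis of filter and the y axis of tray, either way round below 0.25 rad and linear speed of filter below 0.02 m/s and contact force between filter and tray below 0.1 N and contact force between filter and sampler below 0.1 N and value of joint flap above 1.4 rad and distance between blank and sampler below 0.045 m and z of blank in the frame of sampler below 0.02 m and distance of each of amber_bottle, timer, dish_3 from where it was at the start of the episode below 0.03 m); the arm keeps its last pose, push and grip.
It fails at once if the blank plate is pulled out of its slot (z of blank in the frame of sampler above 0.035 m).
It fails at once if a bystander is pushed aside (distance of any of amber_bottle, timer, dish_3 from where it was at the start of the episode above 0.03 m).
It also fails if it takes over 54 s, if anything falls off the work surface, if the arm or the gripper's body presses on something with over 40 N, if the wrist force passes 120 N, or if a joint passes its speed limit or range.

## Working session

There is one attempt and no reset: what is moved stays moved. The work goes in short steps, Python scripts to look and compute and a tool call to move; the robot and the scene stay as the last step left them, time stands still between calls to the robot, and variables do not carry over. Pictures are saved under pics/ and viewed, and the job is handed in when it is done.

Besides the shell and the picture viewer there is one more tool, called as name(argument=value, ...) on one line, values as JSON. jog_arm: Moves the arm, as the interface text tells. Its arguments: {"type":"object","properties":{"increments":{"type":"array"},"hand":{"type":"number"}},"required":["increments"]}

```bash
mkdir -p pics; ls; python3 - <<'E'
from bench import *
import cv2, numpy as np
print(read_state())
for n in ("side","top","wrist"):
    print(n, calibration(n))
    cv2.imwrite(f"pics/{n}0.png", get_image(n)[:,:,::-1])
E
```

```text
pics
{'clock': 0.0, 'joints': array([ 1.54361004e+00,  3.85550275e-01,  6.61113895e-03, -5.08240494e-04,
       -1.19396820e+00, -2.58619414e-01]), 'joint_vel': array([-1.51643427e-03,  1.02029532e-04,  3.15139094e-05, -9.12759544e-04,
       -6.39473949e-04, -5.38320153e-04]), 'joint_efforts': array([-2.47040307e-04, -3.92291844e+01,  1.88406962e+01,  4.18628007e+00,
       -4.55636153e-03, -6.92486452e-06]), 'position': array([176.01853982, 599.13201833, 247.21820011]), 'ee_rot': array([ 9.89792816e-01, -1.42509692e-01, -1.12744741e-04,  1.07571739e-03]), 'contact_force': array([0.51574626, 0.96676672, 0.38991058]), 'wrist_torque': array([ 0.02552147, -0.02346866, -0.06128276]), 'gripper_width': 85.47533785642588}
side {'fx': 512.8718866970513, 'fy': 512.8718866970513, 'cx': 280.5396314911244, 'cy': 198.04344099497587, 'position': array([ 355.97827921, 1526.68601346,  573.7898165 ]), 'rotation': array([-0.04281975,  0.55315667,  0.83004629, -0.05663334])}
top {'fx': 532.4024523457458, 'fy': 532.4024523457458, 'cx': 288.3327352861136, 'cy': 216.63669141665838, 'position': array([ 275.16546943,  357.06912053, 1465.93511051]), 'rotation': array([-0.06724177,  0.06618824,  0.71316414, -0.69461829])}
wrist {'fx': 327.70919530011616, 'fy': 327.70919530011616, 'cx': 275.67770175374505, 'cy': 214.06627375142716, 'hand_eye': array([[ 3.74863961e-04,  9.57800418e-01,  2.87433851e-01,
         7.40597067e+01],
       [ 9.99999897e-01, -2.85185099e-04, -3.53867561e-04,
         3.56502522e-01],
       [-2.56962647e-04,  2.87433954e-01, -9.57800426e-01,
        -1.24422399e+02],
       [ 0.00000000e+00,  0.00000000e+00,  0.00000000e+00,
         1.00000000e+00]])}
```

View pics/side0.png

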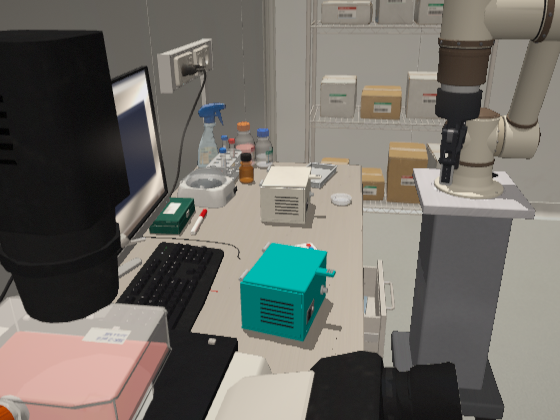

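View pics/top0.png

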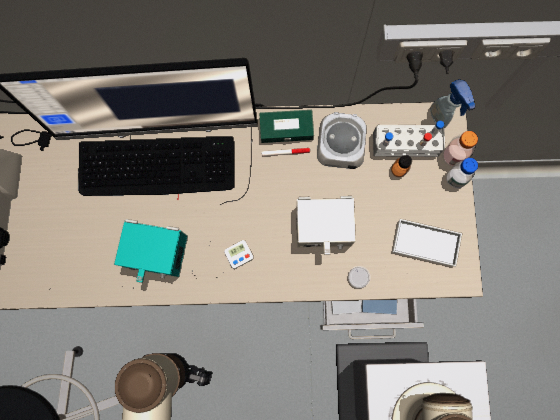

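View pics/wrist0.png

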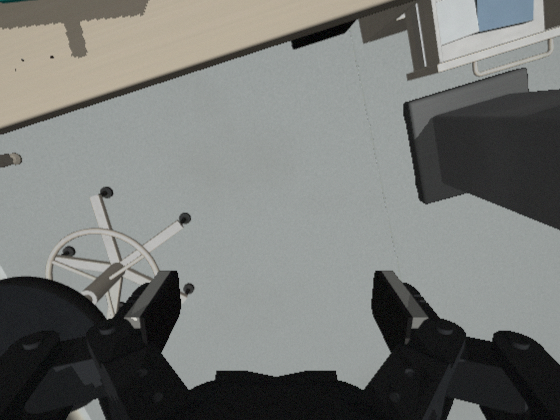

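```bash
cat > h.py <<'E'
from bench import *
import cv2, numpy as np
from scipy.spatial.transform import Rotation as R
def cam(n, st=None):
    c=calibration(n)
    if n!="wrist":
        return c, R.from_quat(c['rotation']).as_matrix(), np.array(c['position'])
    st=st or read_state()
    T=np.eye(4);T[:3,:3]=R.from_quat(st['ee_rot']).as_matrix();T[:3,3]=st['position']
    M=T@np.array(c['hand_eye'])
    return c,M[:3,:3],M[:3,3]
def proj(C,P):
    c,Rm,t=C; p=(np.atleast_2d(P)-t)@Rm
    return np.c_[c['cx']+c['fx']*p[:,0]/-p[:,2], c['cy']+c['fy']*p[:,1]/p[:,2]]
def back(C,uv,z):
    c,Rm,t=C; uv=np.atleast_2d(uv).astype(float)
    d=np.c_[(uv[:,0]-c['cx'])/c['fx'],-(uv[:,1]-c['cy'])/c['fy'],-np.ones(len(uv))]@Rm.T
    return t+d*((z-t[2])/d[:,2])[:,None]
def save(name,im,crop=None,s=1):
    if crop: im=im[crop[1]:crop[3],crop[0]:crop[2]]
    cv2.imwrite(f"pics/{name}.png",cv2.resize(im,None,fx=s,fy=s,interpolation=cv2.INTER_CUBIC)[:,:,::-1])
E
python3 - <<'E'
from h import *
import cv2
im=cv2.imread('pics/top0.png')[:,:,::-1]
save('topc',im,(280,180,480,300),4)
im=cv2.imread('pics/side0.png')[:,:,::-1]
save('sidec',im,(230,150,380,240),5)
C=cam('top')
print(back(C,[(297,199),(354,199),(298,244),(355,244),(326,252)],106).round())
print(back(C,[(358,278),(238,254),(400,165)],0).round())
print(back(C,[(399,221),(461,235),(454,265),(392,251)],21).round())
print(proj(cam('side'),[[500,200,100]]))
E
```

```text
[[582. 332. 106.]
 [578. 183. 106.]
 [463. 333. 106.]
 [459. 186. 106.]
 [440. 261. 106.]]
[[379. 169.   0.]
 [454. 498.   0.]
 [697.  33.   0.]]
[[ 531.   51.   21.]
 [ 488. -116.   21.]
 [ 406.  -90.   21.]
 [ 449.   75.   21.]]
[[298.32327394 170.59519802]]
```

View pics/topc.png

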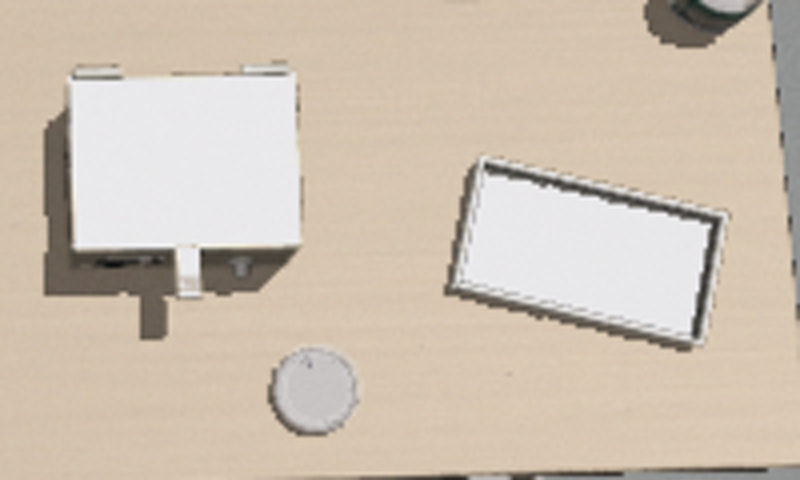

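View pics/sidec.png

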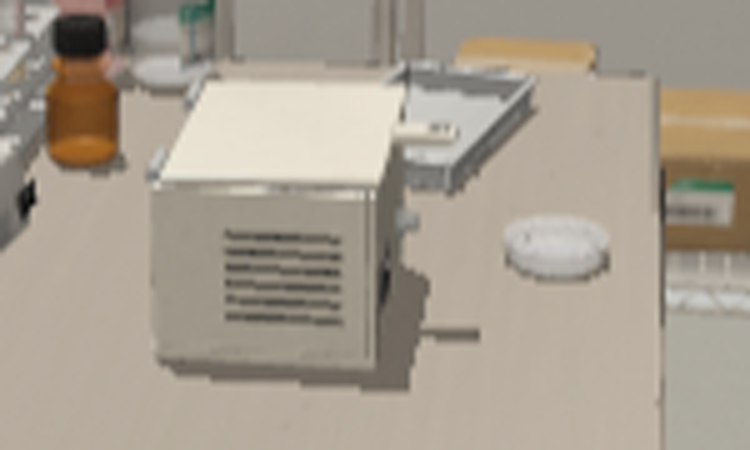

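```bash
cat > fit.py <<'E'
from h import *
from scipy.optimize import least_squares
def own2w(p,P):
    c,s=np.cos(p[2]),np.sin(p[2]); P=np.atleast_2d(P)
    return np.c_[p[0]+c*P[:,0]-s*P[:,1], p[1]+s*P[:,0]+c*P[:,1], P[:,2]]
def flap(th,r,y,n):  # n above plate when closed
    return [58-r*np.cos(th)+n*np.sin(th), y, 103+r*np.sin(th)+n*np.cos(th)]
T,S=cam('top'),cam('side')
obs=[(T,('f',118,74,3),(298.2,242)),(T,('f',118,-74,3),(355,241.2)),(T,('f',150,8,4),(324.2,254.2)),(T,('f',150,-8,4),(329.8,254.2)),
 (S,('f',118,74,3),(305,187)),(S,('f',118,-74,3),(310.8,167)),(S,('b',-58,75,0),(305,223.6)),(S,('b',58,75,0),(261.4,222)),(S,('f',150,0,4),(321.6,175)),
 (T,('b',58,75,106),(297.5,200)),(T,('b',58,-75,106),(354,198.2))]
def res(p,full=False):
    o=[]
    for C,k,uv in obs:
        q=flap(p[3],*k[1:]) if k[0]=='f' else k[1:]
        o.append((proj(C,own2w(p,q))-uv).ravel())
    return np.array(o) if full else np.concatenate(o)
f=least_squares(res,[520,259,0,0.05],loss='soft_l1')
p=f.x; print(p.round(3)); print(res(p,True).round(1))
for th in (p[3],):
    print('tab142',own2w(p,flap(p[3],142,0,0)).round(1))
E
python3 fit.py
python3 - <<'E'
from h import *
C=cam('top')
q=[(280+482/4,180+157/4),(280+727/4,180+213/4),(280+697/4,180+348/4),(280+448/4,180+290/4)]
w=back(C,q,21);print(w.round(),w.mean(0),[np.linalg.norm(w[i]-w[i-1]).round(1) for i in range(4)])
d=w[0]-w[1]+w[3]-w[2];print('long dir',d/2,np.degrees(np.arctan2(d[1],d[0])))
w=back(cam('side'),[(230+390/5,150+75/5),(230+407/5,150+62/5),(230+535/5,150+75/5),(230+450/5,150+168/5)],21);print(w.round())
E
```

```text
[ 5.25393e+02  2.57780e+02 -1.10000e-02  1.30000e-02]
[[-0.1  0.6]
 [ 0.6  0.5]
 [-0.1  0.3]
 [ 0.5  0.2]
 [ 0.9 -1.1]
 [ 0.9 -0.3]
 [-0.3  1.2]
 [-0.8  0.2]
 [-0.5  0.8]
 [-0.7 -2. ]
 [ 0.1 -1. ]]
tab142 [[441.4 258.7 104.8]]
[[ 536.   47.   21.]
 [ 492. -119.   21.]
 [ 401.  -90.   21.]
 [ 444.   76.   21.]] [468.35094614 -21.72408085  21.        ] [np.float64(96.0), np.float64(170.9), np.float64(96.1), np.float64(171.8)]
long dir [ 43.70543045 165.67469869   0.        ] 75.22189158882988
[[ 498.  -80.   21.]
 [ 489. -108.   21.]
 [ 403.  -91.   21.]
 [ 447.   87.   21.]]
```

```bash
cat > go.py <<'E'
from h import *
import sys
# go.py x y z [yawdeg of tool x]  -> shift in tool axes (m), turn deg
st=read_state(); M=R.from_quat(st['ee_rot']).as_matrix()
a=[float(v) for v in sys.argv[1:]]
yaw=np.degrees(np.arctan2(M[1,0],M[0,0]))
print('t',round(st['clock'],2),'pos',st['position'].round(1),'yaw',yaw.round(2),'tilt',np.degrees(np.arccos(-M[2,2])).round(2),'F',st['contact_force'].round(1),'Tq',st['wrist_torque'].round(2),'w',round(st['gripper_width'],1),'j',st['joints'].round(2))
if len(a)>=3: print('shift',((np.array(a[:3])-st['position'])@M/1000).round(4))
if len(a)>3: print('turn',(-(a[3]-yaw)).round(2))
E
python3 go.py 430 259 250 -180.6
```

```text
t 0.15 pos [176.1 599.3 247.5] yaw -16.38 tilt 0.1 F [-0.7  0.2 -0.8] Tq [0.01 0.01 0.07] w 85.4 j [ 1.54  0.39  0.01 -0.   -1.19 -0.26]
shift [ 0.3396  0.2548 -0.0021]
turn 164.22
```

jog_arm(increments=[[0.034,0.0255,0,10],[0.068,0.051,0,20],[0.102,0.0765,0,30],[0.136,0.102,0,40],[0.17,0.1275,0,50],[0.204,0.153,0,60],[0.238,0.1785,0,70],[0.272,0.204,0,80],[0.306,0.2295,0,90],[0.3396,0.2548,0,100]], hand=0)

```text
clock: 1.4
position: [430.5, 257.7, 247.8]
ee_rot: [-0.525, 0.851, -0.001, -0.001]
contact_force: [0.3, 0.3, -0.6]
gripper_width: 42.8
```

```bash
python3 go.py 400 259 250 -180.6
```

```text
t 1.4 pos [430.5 257.7 247.8] yaw -116.71 tilt 0.1 F [ 0.3  0.3 -0.6] Tq [ 0.05 -0.09  0.03] w 42.8 j [ 0.86  0.18 -0.29  0.   -1.11 -1.33]
shift [ 0.0126  0.0279 -0.0022]
turn 63.89
```

jog_arm(increments=[[0.004,0.009,0,10],[0.008,0.018,0,20],[0.0126,0.028,0,30],[0.0126,0.028,0,40],[0.0126,0.028,0,50],[0.0126,0.028,0,60],[0.0126,0.028,-0.002,63.9],[0.0126,0.028,-0.002,63.9]])

```text
clock: 2.4
position: [399.8, 259.0, 249.8]
ee_rot: [0.005, 1.0, -0.001, -0.0]
contact_force: [0.7, 0.6, -0.4]
gripper_width: 42.7
```

```bash
python3 - <<'E'
from h import *
st=read_state(); im=get_image('wrist'); save('w1',im)
import pickle; pickle.dump(st,open('st1.pkl','wb'))
E
python3 go.py 441 259 104 -180.6
```

```text
t 2.45 pos [399.7 259.  249.7] yaw 179.46 tilt 0.12 F [0.5 0.1 0.1] Tq [-0.02  0.01  0.02] w 42.7 j [ 0.92  0.13 -0.34  0.   -1.1  -2.5 ]
shift [-0.0414  0.0007  0.1456]
turn 360.06
```

View pics/w1.png

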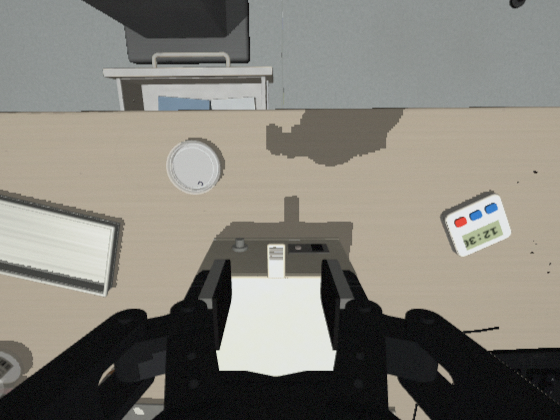

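The wrist picture shows the tab at about (276, 259) between the fingers (end row 242, root row 277) with the flap below it. The dish is at (194,166), the timer at (478,224) and the tray at the left.

```bash
python3 - <<'E'
from h import *
import pickle
st=pickle.load(open('st1.pkl','rb')); C=cam('wrist',st)
im=cv2.imread('pics/w1.png')[:,:,::-1]; save('w1c',im,(200,220,350,290),5)
for z in (105,110,115): print(z,back(C,[(267.5,242),(285.5,242),(267,277),(286,277)],z).round(1).tolist())
E
```

```text
105 [[433.7, 250.6, 105.0], [433.8, 266.5, 105.0], [467.9, 249.6, 105.0], [468.0, 266.9, 105.0]]
110 [[431.7, 250.8, 110.0], [431.8, 266.3, 110.0], [465.2, 249.8, 110.0], [465.4, 266.7, 110.0]]
115 [[429.7, 250.9, 115.0], [429.8, 266.2, 115.0], [462.6, 249.9, 115.0], [462.8, 266.6, 115.0]]
```

View pics/w1c.png

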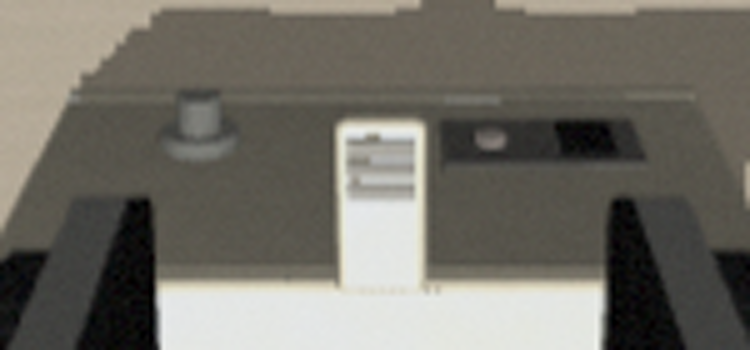

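```bash
python3 - <<'E'
from h import *
import pickle
st=pickle.load(open('st1.pkl','rb')); C=cam('wrist',st)
T=cam('top');S=cam('side')
for z in (50,60,70,80,90): print(z,back(T,[(340,248)],z).round(1).tolist(),back(C,[(240,241)],z).round(1).tolist(),back(S,[(311.8,194.4)],z).round(1).tolist())
E
python3 go.py 439.5 258.6 102 -180.6
```

```text
50 [[456.9, 219.6, 50.0]] [[454.1, 219.7, 50.0]] [[458.1, 246.3, 50.0]]
60 [[455.6, 220.6, 60.0]] [[450.2, 220.9, 60.0]] [[456.1, 270.8, 60.0]]
70 [[454.3, 221.6, 70.0]] [[446.3, 222.1, 70.0]] [[454.2, 295.2, 70.0]]
80 [[453.0, 222.5, 80.0]] [[442.4, 223.3, 80.0]] [[452.2, 319.7, 80.0]]
90 [[451.7, 223.5, 90.0]] [[438.4, 224.6, 90.0]] [[450.3, 344.1, 90.0]]
t 2.45 pos [399.7 259.  249.7] yaw 179.46 tilt 0.12 F [0.5 0.1 0.1] Tq [-0.02  0.01  0.02] w 42.7 j [ 0.92  0.13 -0.34  0.   -1.1  -2.5 ]
shift [-0.0399  0.0003  0.1476]
turn 360.06
```

jog_arm(increments=[[-0.02,0,0.02,0],[-0.04,0,0.05,0],[-0.04,0,0.085,0],[-0.04,0,0.115,0],[-0.04,0,0.138,0],[-0.04,0,0.147,0],[-0.04,0,0.147,0]])

```text
clock: 3.32
position: [439.6, 258.3, 102.5]
ee_rot: [0.004, 1.0, -0.001, -0.001]
contact_force: [0.5, 0.0, 0.6]
gripper_width: 42.5
```

```bash
python3 - <<'E'
from h import *
save('w2',get_image('wrist'),(150,200,420,420),2.5)
E
python3 go.py 439.5 258.6 102 -180.6
```

```text
t 3.38 pos [440.  258.7 103.2] yaw 179.5 tilt 0.08 F [1.3 0.3 0.4] Tq [-0.01 -0.07 -0.03] w 42.5 j [ 0.85  0.35 -0.46  0.   -0.76 -2.43]
shift [ 0.0005 -0.0001  0.0012]
turn 360.1
```

View pics/w2.png

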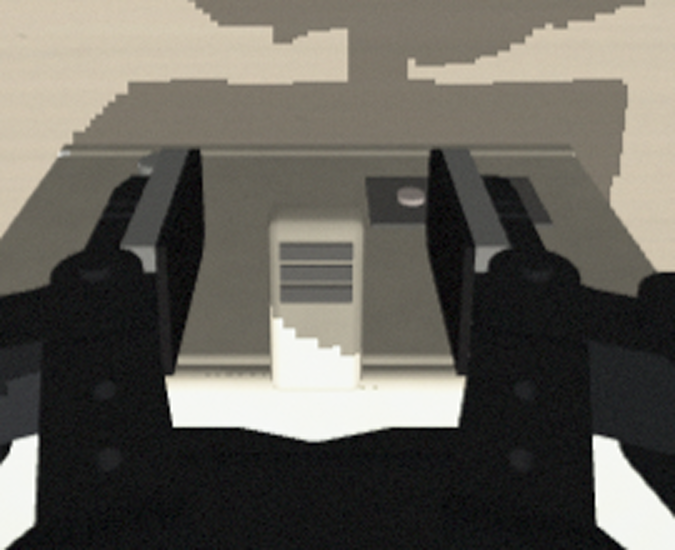

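The tab (crop x 270–360) sits centred between the pads (200 and 430), so I close on it.

jog_arm(increments=[[0,0,0,0],[0,0,0,0],[0,0,0,0],[0,0,0,0],[0,0,0,0]], hand=-1)

```text
clock: 4.0
position: [440.4, 258.6, 103.4]
ee_rot: [0.004, 1.0, -0.001, 0.0]
contact_force: [3.9, -3.2, -0.0]
gripper_width: 14.7
```

```bash
python3 go.py; python3 - <<'E'
import numpy as np
# arc shifts from current grip, tool x=-world x, tool z=down ; hinge at x=583.4 z=103
hx,hz=583.4,103; x0,z0=440,105
r=np.hypot(hx-x0,z0-hz); a0=np.arctan2(z0-hz,hx-x0)
for a in np.arange(0.1,1.71,0.1):
    x=hx-r*np.cos(a0+a);z=hz+r*np.sin(a0+a); print(round(a0+a,2),[round(-(x-x0)/1000,4),0,round(-(z-z0)/1000,4),0])
E
```

```text
t 4.0 pos [440.4 258.6 103.4] yaw 179.5 tilt 0.08 F [ 3.9 -3.2 -0. ] Tq [-0.86 -0.97  0.01] w 14.7 j [ 0.85  0.35 -0.46  0.   -0.76 -2.43]
0.11 [np.float64(-0.0009), 0, np.float64(-0.0143), 0]
0.21 [np.float64(-0.0033), 0, np.float64(-0.0284), 0]
0.31 [np.float64(-0.007), 0, np.float64(-0.0423), 0]
0.41 [np.float64(-0.0121), 0, np.float64(-0.0557), 0]
0.51 [np.float64(-0.0185), 0, np.float64(-0.0685), 0]
0.61 [np.float64(-0.0262), 0, np.float64(-0.0806), 0]
0.71 [np.float64(-0.035), 0, np.float64(-0.0919), 0]
0.81 [np.float64(-0.0449), 0, np.float64(-0.1023), 0]
0.91 [np.float64(-0.0558), 0, np.float64(-0.1116), 0]
1.01 [np.float64(-0.0676), 0, np.float64(-0.1197), 0]
1.11 [np.float64(-0.0801), 0, np.float64(-0.1267), 0]
1.21 [np.float64(-0.0933), 0, np.float64(-0.1324), 0]
1.31 [np.float64(-0.107), 0, np.float64(-0.1367), 0]
1.41 [np.float64(-0.121), 0, np.float64(-0.1397), 0]
1.51 [np.float64(-0.1353), 0, np.float64(-0.1412), 0]
1.61 [np.float64(-0.1496), 0, np.float64(-0.1413), 0]
1.71 [np.float64(-0.1639), 0, np.float64(-0.1399), 0]
```

jog_arm(increments=[[-0.0005,0,-0.008,0],[-0.001,0,-0.0143,0],[-0.002,0,-0.0215,0],[-0.0033,0,-0.0284,0],[-0.005,0,-0.035,0],[-0.007,0,-0.0423,0]])

```text
clock: 4.75
position: [447.2, 258.4, 145.9]
ee_rot: [0.004, 1.0, -0.001, -0.0]
contact_force: [3.8, -0.9, -5.3]
gripper_width: 14.5
```

```bash
python3 - <<'E'
from h import *
save('w3',get_image('wrist'),(150,200,420,420),2.2)
save('s3',get_image('side'),(230,100,400,240),4)
E
python3 go.py 433 258.6 180
```

```text
t 4.85 pos [447.4 258.4 146.4] yaw 179.49 tilt 0.08 F [ 2.6 -1.5 -3.9] Tq [-0.4  -0.21  0.05] w 14.5 j [ 0.84  0.3  -0.4   0.   -0.87 -2.42]
shift [ 0.0144  0.     -0.0336]
```

View pics/w3.png

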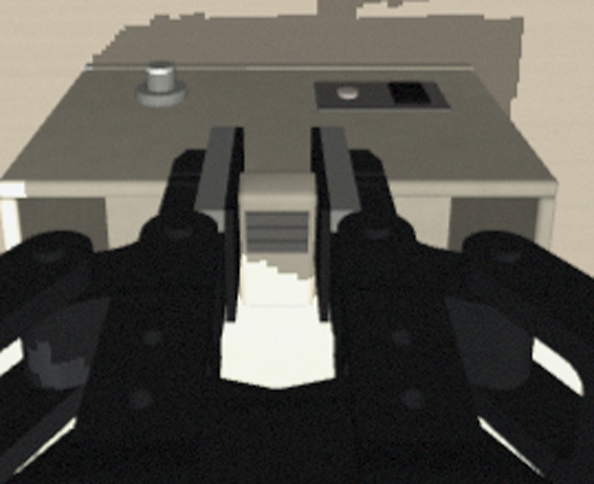

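View pics/s3.png

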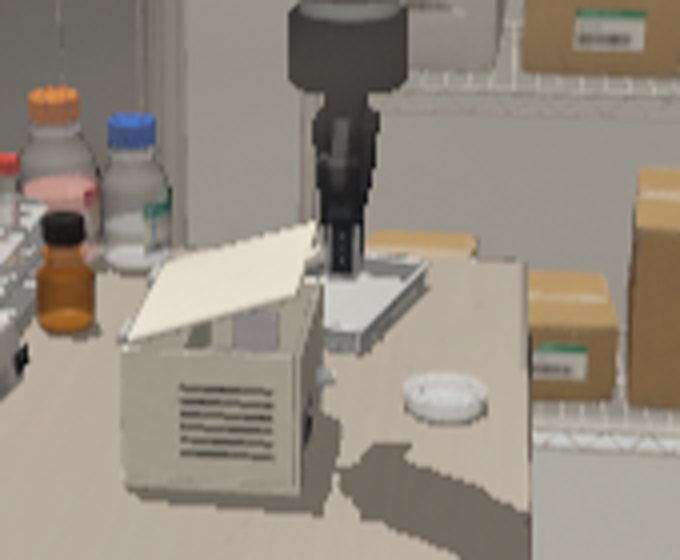

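The flap follows the grip at about 0.3 rad, with low forces. Next stretch of the arc.

jog_arm(increments=[[-0.005,0,-0.0135,0],[-0.0115,0,-0.026,0],[-0.019,0,-0.038,0],[-0.028,0,-0.0495,0],[-0.038,0,-0.06,0],[-0.049,0,-0.069,0],[-0.0605,0,-0.0775,0],[-0.073,0,-0.0845,0],[-0.073,0,-0.0845,0]])

```text
clock: 5.98
position: [521.5, 257.9, 231.2]
ee_rot: [0.005, 1.0, -0.001, 0.001]
contact_force: [1.0, -0.6, -6.7]
gripper_width: 14.6
```

```bash
python3 - <<'E'
from h import *
save('w4',get_image('wrist'),(150,200,420,420),2.2)
save('s4',get_image('side'),(230,100,400,240),4)
E
python3 go.py
```

```text
t 6.08 pos [521.  257.9 231. ] yaw 179.47 tilt 0.13 F [ 2.2  0.1 -8.7] Tq [ 0.01 -0.5  -0.1 ] w 14.7 j [ 0.74  0.32 -0.13  0.   -1.12 -2.32]
```

View pics/w4.png

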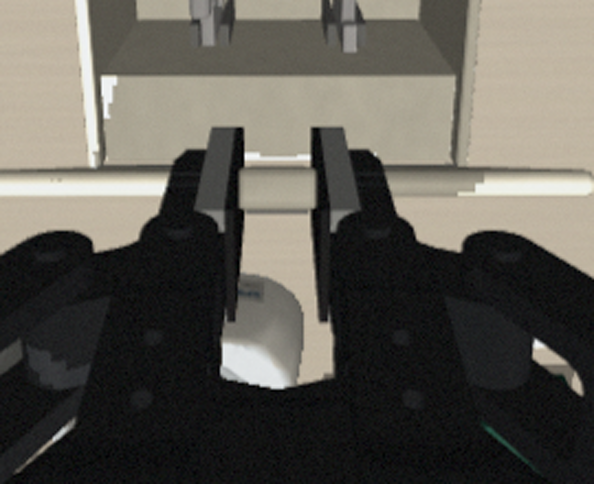

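View pics/s4.png

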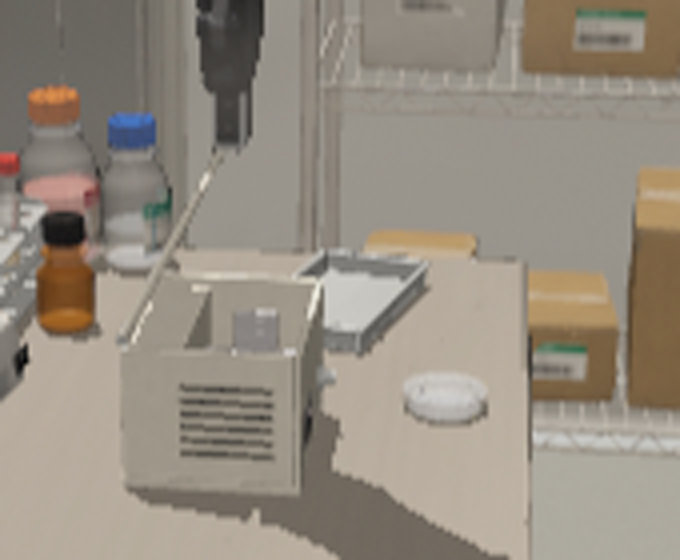

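jog_arm(increments=[[-0.0085,0,-0.0035,0],[-0.017,0,-0.0067,0],[-0.031,0,-0.0105,0],[-0.045,0,-0.013,0],[-0.0594,0,-0.014,0],[-0.0735,0,-0.0135,0],[-0.0735,0,-0.0135,0]])

```text
clock: 6.95
position: [596.3, 257.3, 245.1]
ee_rot: [0.005, 1.0, -0.0, 0.002]
contact_force: [-1.3, 1.3, -2.6]
gripper_width: 14.2
```

```bash
python3 - <<'E'
from h import *
st=read_state(); save('w5',get_image('wrist'))
save('s5',get_image('side'),(230,100,400,240),4)
E
python3 go.py
```

```text
t 7.05 pos [595.5 257.3 245.1] yaw 179.47 tilt 0.25 F [-1.   0.5 -2.9] Tq [0.29 0.57 0.12] w 14.5 j [ 0.66  0.43  0.06  0.   -1.2  -2.24]
```

View pics/w5.png

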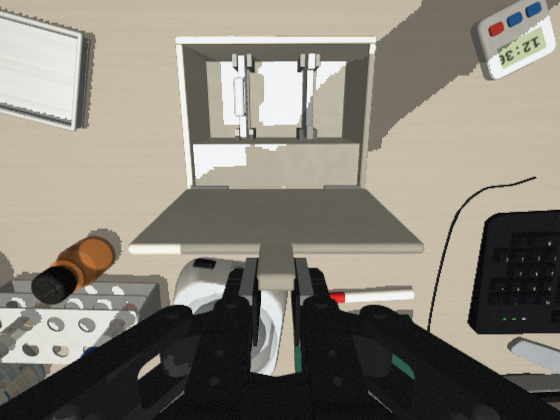

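View pics/s5.png

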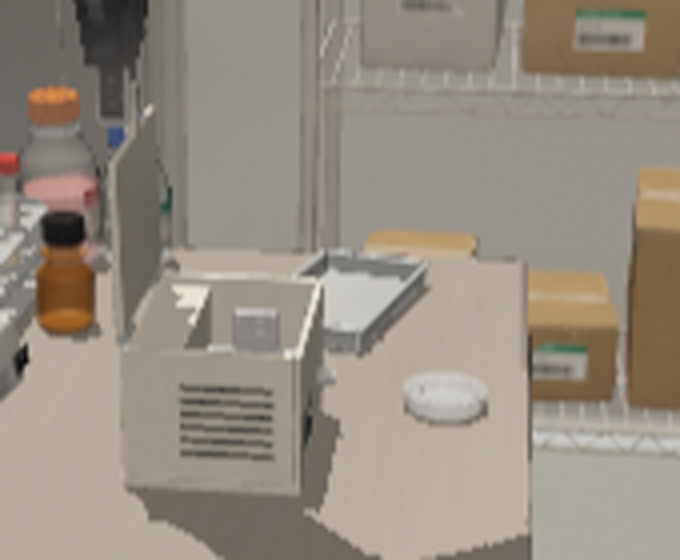

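The flap stands upright. In the bay there are two plates, at (242,97) and (310,95); the left one seems to carry the central tab. Close crop to check the choice.

```bash
python3 - <<'E'
from h import *
im=cv2.imread('pics/w5.png')[:,:,::-1]; save('w5c',im,(205,40,350,145),5)
C=cam('wrist')
p=[525.4,257.8,-0.011]
for x,y,z in [(-16,-30,90),(-1,-30,90),(-31,-30,90),(-16,30,90),(19,30,71),(-51,30,71)]:
    w=[p[0]+x+0.011*y, p[1]+y-0.011*x, z]; print(x,y,z,proj(C,w).round(1))
for uv in [(235,77),(246,77),(235,115),(246,115)]: print(back(C,uv,90).round(1))
E
```

```text
-16 -30 90 [[239.1  97.1]]
-1 -30 90 [[239.6 116.6]]
-31 -30 90 [[238.5  76.9]]
-16 30 90 [[313.8  97.2]]
19 30 71 [[310.  139.9]]
-51 30 71 [[312.8  53.4]]
[[494.1 225.4  90. ]]
[[494.2 234.1  90. ]]
[[522.8 224.1  90. ]]
[[522.9 233.   90. ]]
```

View pics/w5c.png

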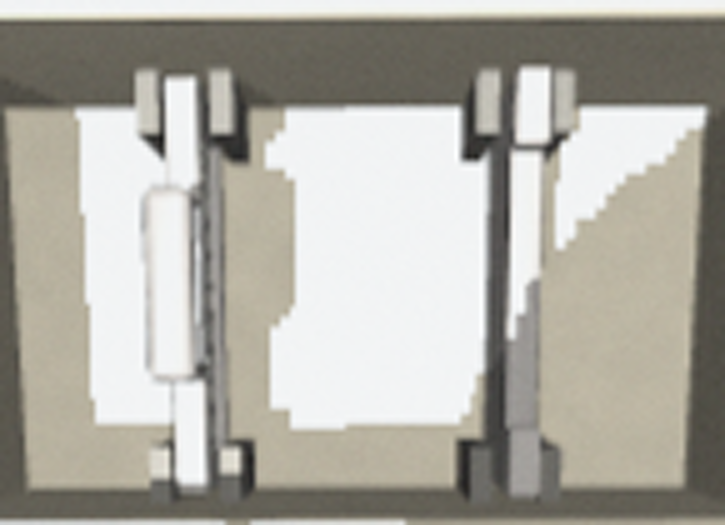

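jog_arm(increments=[[0,0,0,0],[0,0,0,0],[0,0,0,0],[0,0,0,0],[0,0,-0.015,0],[0,0,-0.035,0],[0,0,-0.055,0],[0,0,-0.055,0]], hand=-0.1)

```text
clock: 8.05
position: [596.1, 257.7, 303.2]
ee_rot: [0.005, 1.0, 0.001, 0.005]
contact_force: [-0.2, 0.0, -0.5]
gripper_width: 38.4
```

```bash
python3 - <<'E'
from h import *
C=cam('wrist')
st=read_state(); save('w6',get_image('wrist'),(150,20,420,330),1.9)
save('s6',get_image('side'),(230,100,400,240),4)
E
python3 go.py 509 228 300
```

```text
t 8.15 pos [595.  257.3 300.1] yaw 179.46 tilt 0.24 F [-0.3  0.7 -0.7] Tq [-0.01  0.03  0.02] w 38.7 j [ 0.66  0.4   0.15  0.   -1.32 -2.24]
shift [ 0.0857 -0.0301 -0.0002]
```

View pics/w6.png

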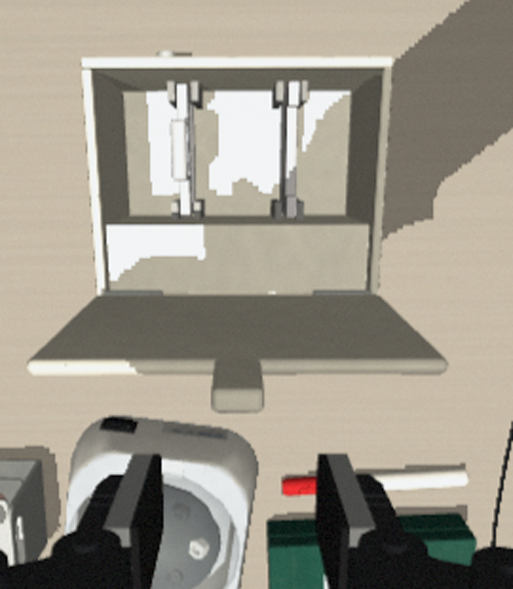

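View pics/s6.png

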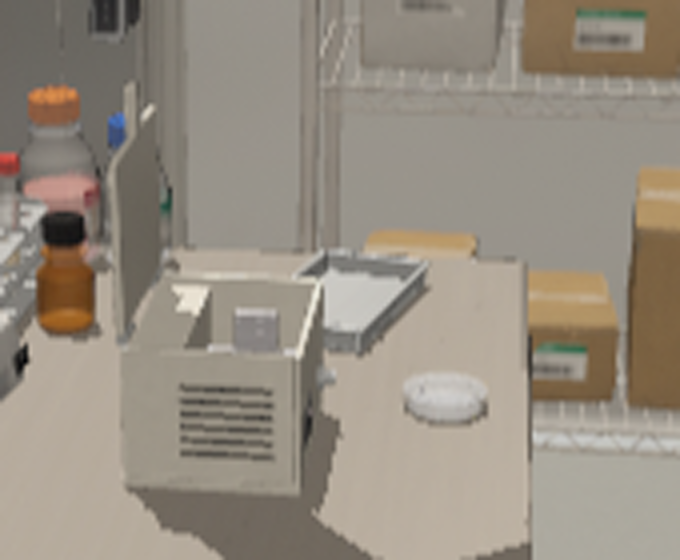

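jog_arm(increments=[[0.03,-0.01,0,0],[0.06,-0.02,0,0],[0.086,-0.03,0,0],[0.086,-0.03,0.05,0],[0.086,-0.03,0.1,0],[0.086,-0.03,0.14,0],[0.086,-0.03,0.14,0]], hand=-0.4)

```text
clock: 9.02
position: [507.1, 226.4, 156.0]
ee_rot: [0.005, 1.0, -0.003, -0.002]
contact_force: [-0.2, 0.3, 0.2]
gripper_width: 25.6
```

```bash
python3 - <<'E'
from h import *
import pickle
st=read_state(); save('w7',get_image('wrist'));pickle.dump(st,open('st7.pkl','wb'))
C=cam('wrist',st)
for x,y in [(-16,-30),(-16,30)]:
    print(proj(C,[525.4+x+.011*y,257.8+y-.011*x,90]))
E
python3 go.py 509 228 80
```

```text
[[279.68808116 241.15026375]]
[[376.18942294 241.52036736]]
t 9.07 pos [508.9 227.6 158.7] yaw 179.48 tilt 0.18 F [0.5 0.4 1.1] Tq [ 0.01 -0.1  -0.  ] w 25.7 j [ 0.71  0.35 -0.29  0.   -0.93 -2.3 ]
shift [0.     0.0006 0.0787]
```

View pics/w7.png

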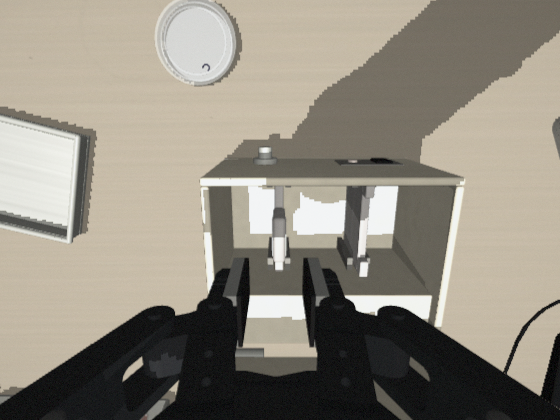

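```bash
python3 - <<'E'
from h import *
im=cv2.imread('pics/w7.png')[:,:,::-1]; save('w7c',im,(220,170,400,350),4)
E
```

```text
(no output)
```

View pics/w7c.png

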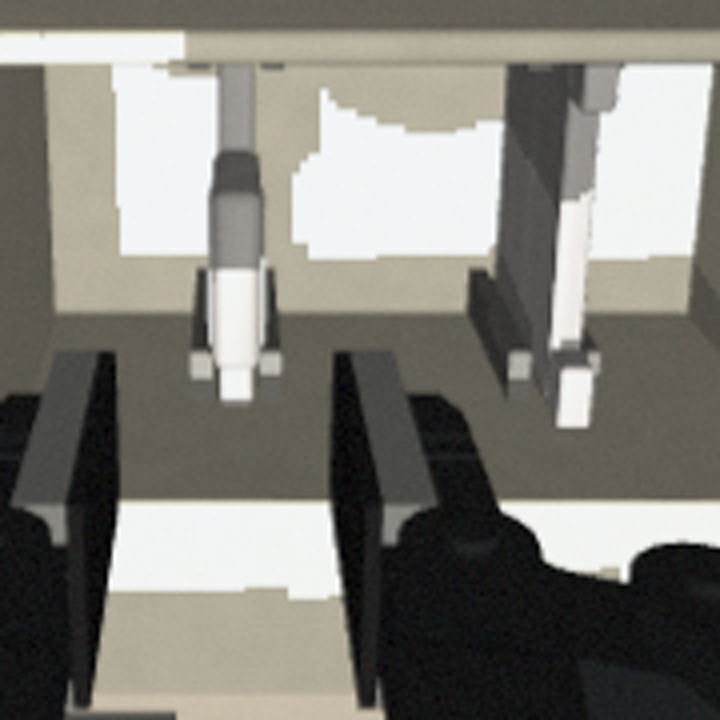

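Tab top centre is at full pixel (279, 240), and the model predicts (279.7, 241), so the grasp point is confirmed at about (509, 228, 80). Descend over it.

jog_arm(increments=[[0,0,0.02,0],[0,0,0.04,0],[0,0,0.055,0],[0,0,0.068,0],[0,0,0.078,0],[0,0,0.079,0]])

```text
clock: 9.82
position: [508.9, 227.2, 79.2]
ee_rot: [0.004, 1.0, -0.002, 0.0]
contact_force: [-0.0, 0.3, 0.0]
gripper_width: 25.4
```

```bash
python3 - <<'E'
from h import *
save('w8',get_image('wrist'),(150,170,420,420),2.5)
E
python3 go.py 509 228 79
```

```text
t 9.88 pos [509.1 227.4  79.6] yaw 179.5 tilt 0.19 F [-0.2  0.5 -0.5] Tq [ 0.01 -0.04 -0.03] w 25.2 j [ 0.71  0.45 -0.37  0.   -0.75 -2.3 ]
shift [0.0001 0.0006 0.0006]
```

View pics/w8.png

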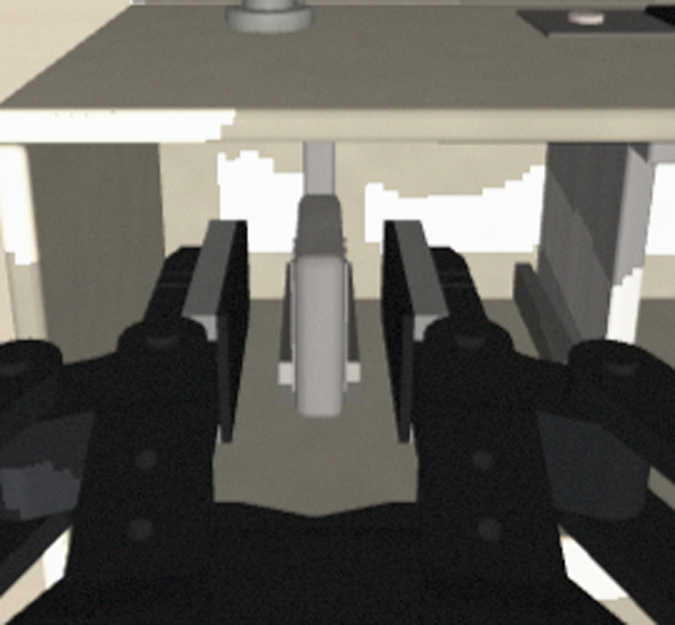

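The tab (crop x 297–342) sits between the pads (248 and 383), nearly centred, with no contact. I close, then check the width.

jog_arm(increments=[[0,0.0005,0,0],[0,0.0005,0,0],[0,0.0005,0,0],[0,0.0005,0,0],[0,0.0005,-0.004,0],[0,0.0005,-0.01,0]], hand=-1)

```text
clock: 10.62
position: [508.6, 227.5, 89.3]
ee_rot: [0.005, 1.0, -0.002, 0.0]
contact_force: [-0.1, -0.1, -0.7]
gripper_width: 6.7
```

```bash
python3 go.py 509 228 260
```

```text
t 10.62 pos [508.6 227.5  89.3] yaw 179.48 tilt 0.22 F [-0.1 -0.1 -0.7] Tq [ 0.03 -0.   -0.01] w 6.7 j [ 0.71  0.44 -0.36  0.   -0.77 -2.3 ]
shift [-0.0005 -0.0002 -0.1707]
```

jog_arm(increments=[[0,0,-0.015,0],[0,0,-0.035,0],[0,0,-0.055,0],[0,0,-0.08,0],[0,0,-0.105,0],[0,0,-0.13,0],[0,0,-0.15,0],[0,0,-0.15,0]])

```text
clock: 11.62
position: [509.2, 228.5, 241.8]
ee_rot: [0.005, 1.0, -0.0, 0.002]
contact_force: [-0.3, 0.5, -0.9]
gripper_width: 7.2
```

```bash
python3 - <<'E'
from h import *
save('w9',get_image('wrist'))
save('s9',get_image('side'),(230,100,400,240),4)
E
python3 go.py 468.4 -21.7 240 -104.8
```

```text
t 11.72 pos [508.  227.9 239.1] yaw 179.46 tilt 0.21 F [-0.7  0.3 -1.1] Tq [ 0.05  0.03 -0.02] w 6.8 j [ 0.71  0.28 -0.18  0.   -1.12 -2.3 ]
shift [ 0.0373 -0.2499  0.    ]
turn 284.26
```

View pics/w9.png

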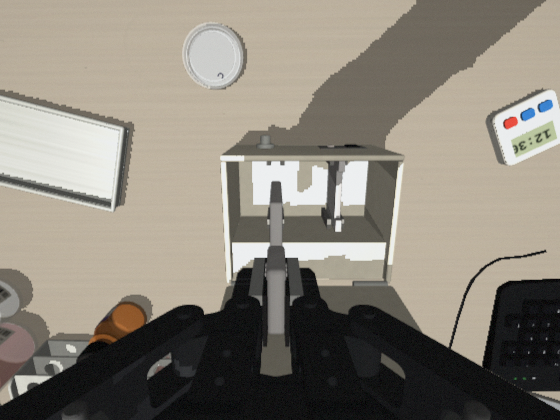

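View pics/s9.png

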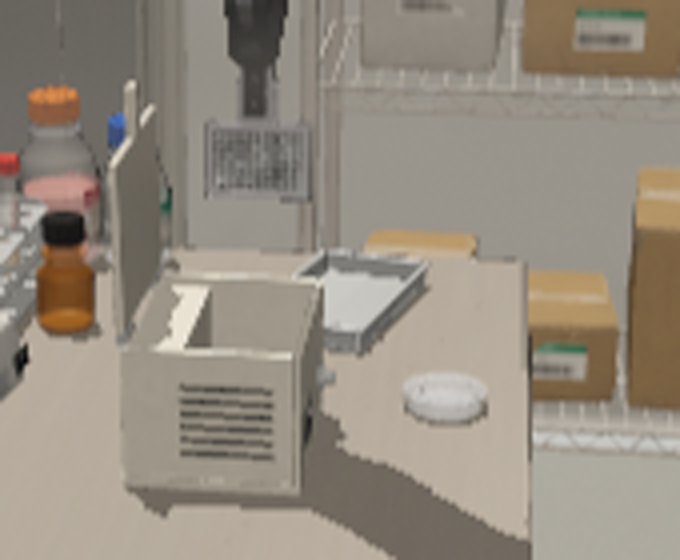

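jog_arm(increments=[[0.004,-0.025,0,-6],[0.008,-0.055,0,-15],[0.013,-0.09,0,-25],[0.018,-0.125,0,-35],[0.023,-0.16,0,-45],[0.028,-0.195,0,-55],[0.033,-0.225,0,-65],[0.037,-0.245,0.01,-73],[0.0373,-0.25,0.02,-75.7],[0.0373,-0.25,0.025,-75.7]])

```text
clock: 12.98
position: [467.4, -22.4, 213.6]
ee_rot: [-0.609, 0.793, -0.001, -0.003]
contact_force: [-0.3, -0.6, -0.9]
gripper_width: 6.9
```

```bash
python3 - <<'E'
from h import *
save('w10',get_image('wrist'))
save('t10',get_image('top'),(280,160,480,310),4)
save('s10',get_image('side'),(230,80,400,240),4)
E
python3 go.py 468.4 -21.7 190 -104.8
```

```text
t 13.12 pos [468.2 -21.7 214.5] yaw -104.85 tilt 0.26 F [-0.  -0.5 -0.5] Tq [ 0.01 -0.   -0.03] w 7.1 j [ 0.3   0.15 -0.41  0.   -1.01 -0.57]
shift [-0.0001 -0.0002  0.0245]
turn -0.05
```

View pics/w10.png

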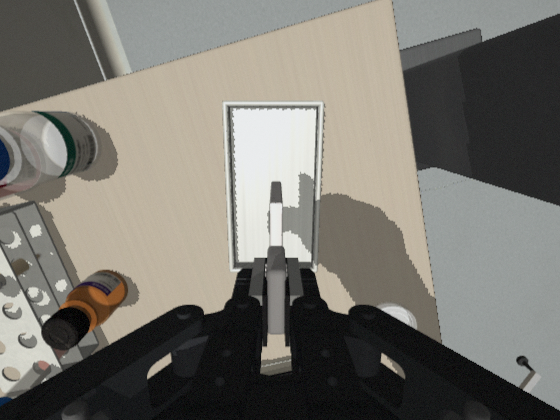

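View pics/t10.png

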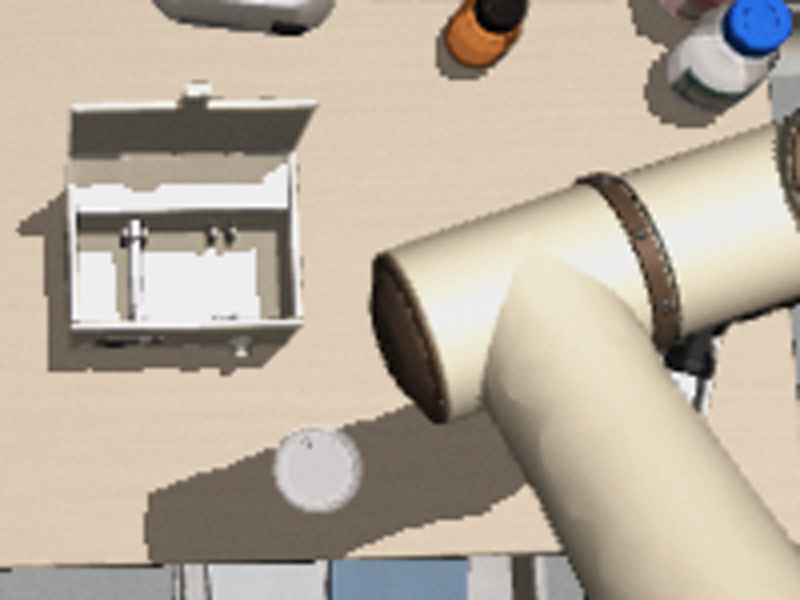

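View pics/s10.png

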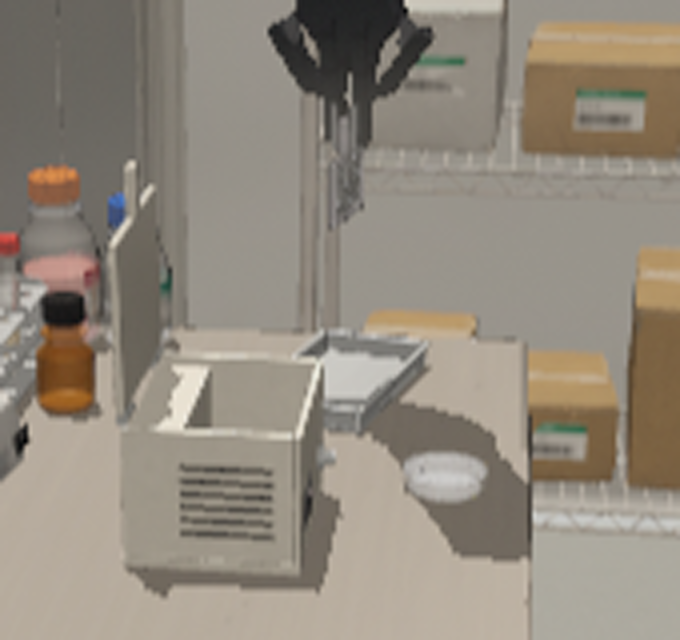

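The plate lines up with the tray's long side in the wrist view (tray rim corners at (224,103), (322,103), (318,270), (231,270)). The blank is in its slot, and the flap, bottle and dish are in place. I check the tray centre from this view.

```bash
python3 - <<'E'
from h import *
C=cam('wrist'); w=back(C,[(224,103),(322,103),(318,270),(231,270)],21)
print(w.round(1).tolist(),w.mean(0).round(1)); d=w[0]+w[1]-w[2]-w[3]; print(np.degrees(np.arctan2(d[1],d[0])))
w=back(C,[(224,103),(322,103),(318,270),(231,270)],18);print(w.mean(0))
E
python3 go.py 468.4 -21.7 190 -104.8
```

```text
[[493.0, -116.9, 21.0], [405.8, -93.8, 21.0], [446.5, 70.1, 21.0], [536.3, 46.4, 21.0]] [470.4 -23.5  21. ]
-104.42068402366554
[470.57290811 -22.88438952  18.        ]
t 13.12 pos [468.2 -21.7 214.5] yaw -104.85 tilt 0.26 F [-0.  -0.5 -0.5] Tq [ 0.01 -0.   -0.03] w 7.1 j [ 0.3   0.15 -0.41  0.   -1.01 -0.57]
shift [-0.0001 -0.0002  0.0245]
turn -0.05
```

Both cameras agree on the tray's centre within 2 mm and its angle within 1°. Lower 20 mm and settle.

jog_arm(increments=[[0,0,0.007,0],[0,-0.001,0.014,0],[0,-0.001,0.02,0],[0,-0.001,0.02,0],[0,-0.001,0.02,0],[0,-0.001,0.02,0],[0,-0.001,0.02,0],[0,-0.001,0.02,0]])

```text
clock: 14.12
position: [469.2, -22.0, 194.7]
ee_rot: [-0.61, 0.793, -0.001, -0.002]
contact_force: [-0.3, -0.0, -0.5]
gripper_width: 6.9
```

```bash
python3 go.py 469 -22 195 -104.6; python3 - <<'E'
from h import *
print(np.abs(read_state()['joint_vel']).max())
save('w11',get_image('wrist'))
save('s11',get_image('side'),(230,80,400,240),4)
E
```

```text
t 14.12 pos [469.2 -22.  194.7] yaw -104.86 tilt 0.25 F [-0.3 -0.  -0.5] Tq [ 0.02  0.04 -0.03] w 6.9 j [ 0.3   0.17 -0.44  0.   -0.96 -0.56]
shift [ 0.      0.0002 -0.0003]
turn -0.26
0.0028723685521572615
```

View pics/s11.png

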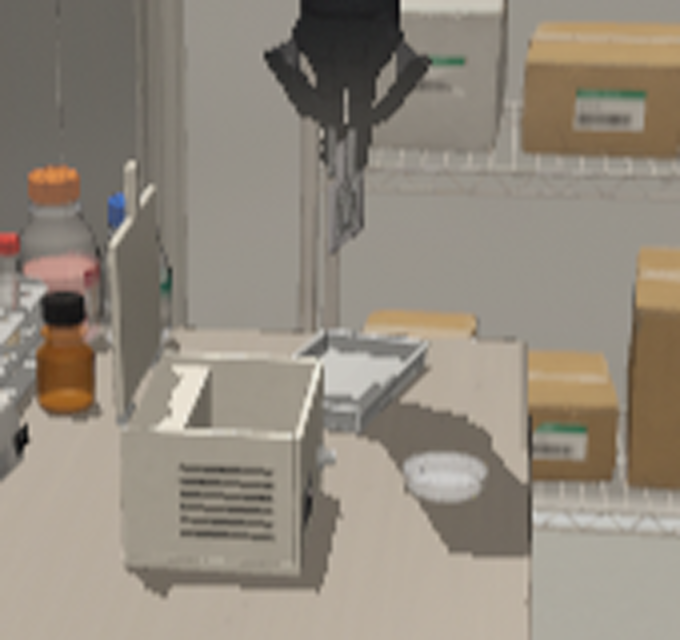

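View pics/w11.png

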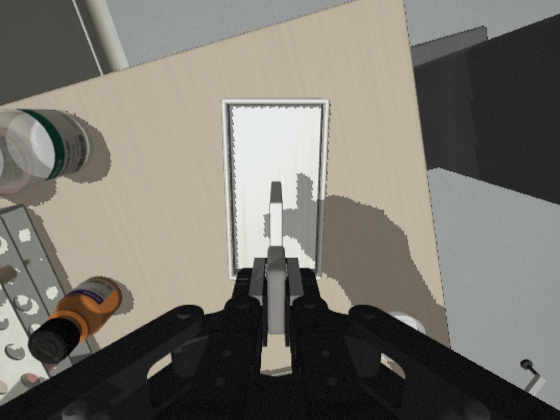

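```bash
python3 - <<'E'
from h import *
S=cam('side');a=np.radians(75.2);d=np.array([np.cos(a),np.sin(a),0])
for s in (-35,35):
  for z in (125,177): print(s,z,((proj(S,np.array([469,-22,z])+s*d)-[230,80])*4).round())
W=cam('wrist')
print(proj(W,np.array([469,-22,177])-35*d),proj(W,np.array([469,-22,125])-35*d))
im=cv2.imread('pics/s11.png')[:,:,::-1]; save('s11c',im,(290,110,390,270),4)
E
```

```text
-35 125 [[359. 228.]]
-35 177 [[360. 164.]]
35 125 [[329. 251.]]
35 177 [[330. 185.]]
[[277.37448141 205.91171187]] [[277.00800993 183.40993946]]
```

View pics/s11c.png

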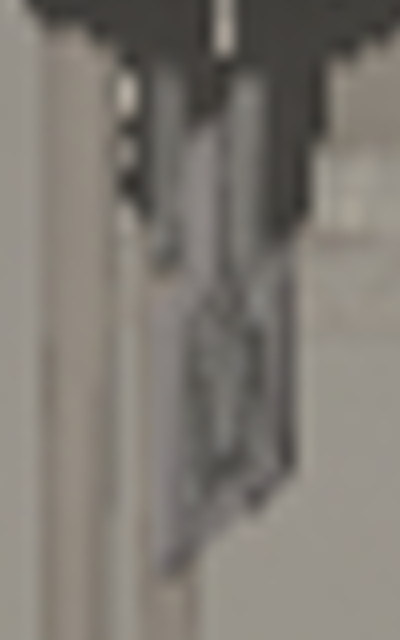

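The plate's corners match the upright model within about 4 crop pixels, roughly 0.05 rad. Handing in.

```bash
python3 -c "
from bench import *
print(job_done())"
```

```text
the job is handed in; nothing more can be done
None
```

I opened the white sampler's flap by its tab. Then I drew out the mesh filter plate from the slot at own y = −30 mm and handed the job in with the gripper still holding it above the tray. It took about 14 s of the 54 s, and `job_done()` gave no verdict.

Last checks before handing in:
- **Plate position:** it is within about 2 mm of the tray's middle, with its lower edge about 125 mm above the bench. That height comes from the gripper's position.
- **Plate attitude:** it is parallel to the tray's long side within 0.5°. The side picture shows it upright to about 0.05 rad.
- **Hold:** the grip is firm, with a finger opening of 6.9 mm on the 8 mm tab, and the arm is still, with under 1 N of outside force.
- **Flap:** it stands by itself at about 1.65 rad. I worked that out from where I released it, and later pictures show it unmoved.
- **Blank and bystanders:** pictures show the blank in its slot and the bottle and dish in place. The last picture with the timer, taken just after I lifted the plate out, shows it in place.

No check failed. The only disagreements were small: 2 mm between the cameras on the tray's middle, and about 4 enlarged pixels (3 mm) on the plate's corners.

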